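Run the cut bars out of the saw chute

TASK

Three cut aluminium bars wait in the saw's sloping run-out chute on the bench, held back by its heavy steel gate flap. With your fingertips press the long hand lever at the side of the chute right down to its stop, and keep it down until all three bars have rolled out into the tray; then let the lever come back up under control, so that the flap closes fully without slamming. Work only by the lever: do not touch the flap or the bars, pick nothing up, and leave the tray and the things standing around where they are.

Things in the scene. Friction and masses are not known exactly. Their poses are not given: they have to be found in the camera images.
- chute: bolted-down bench-top chute: a sheet-steel trough 124 mm wide, 215 mm long, open on top, falling at 0.21 rad towards its own -y. Origin on the bench under its middle; z up, x across, +y uphill, -y downhill to the lip over the tray. Trough spans y -115 to 112 mm; wall tops 140 mm (downhill) to 185 mm (uphill) high; axle bearing plates at x +-60 mm up to 205 mm high
- gate_lever (a joint): turn of lever and flap together about the axle, rad: 0 = flap shut, lever's long end 0.35 rad (20 deg) above level; grows as the long end is pressed down, to a rigid stop at 0.62 (flap fully up, long end 0.27 rad below level). Bars pass from about 0.35. No spring: the flap's weight shuts it, and it slams if let go; pressing the grip takes about 4 to 9 N
- lever_grip (a point): middle of the top face of the lever's black rubber grip, the place to press; grip 124 mm long (along the lever), 40 wide, 24 thick. 270 mm from the axle along the lever and 12 mm above the lever's centre line. About 285 mm above the bench with the gate shut, 122 mm fully pressed. Its outline is clear of the chute: 14 mm outside the wall and beyond the uphill end, nothing below it
- gate_axle (a point): point where the axle's centre line meets the lever's centre plane, 182 mm above the bench; the axle is level, along the chute's x; the grip lies uphill (chute +y) of it. The lever is a straight 12 mm wide aluminium bar
- flap_edge (a point): middle of the lower edge of the gate flap: heavy dark steel gate flap, 146 mm wide, 84 high, 16 thick, with a ballast block outside, about 2 to 2.9 kg, closing the downhill end of the trough; fixed to the lever's axle by two short arms (about 80 mm). This point is about 83 mm above the bench when shut, about 136 mm when fully open
- bar1: lowest of three bars, against the flap: a solid aluminium round bar, 30 mm in diameter and 100 mm long, 0.19 kg, lying across the chute; origin at its centre, x along its length
- bar2: middle bar: a solid aluminium round bar, 30 mm in diameter and 100 mm long, 0.19 kg, lying across the chute; origin at its centre, x along its length
- bar3: uppermost bar: a solid aluminium round bar, 30 mm in diameter and 100 mm long, 0.19 kg, lying across the chute; origin at its centre, x along its length
- tray: loose grey plastic tray under the chute's lip, 190 (x) by 220 (y) by 52 mm high, walls 4 mm, 0.9 kg; origin under its centre, on the bench
- bottle: bystander: closed white bottle with a black cap, 62 mm in diameter, 165 mm high, standing near the uphill end of the chute; origin at the centre of its underside
- profile: bystander: offcut of slotted aluminium profile 40 x 40 mm, 120 mm long, lying; origin under its centre
- stop_block: bystander: stepped brass stop block, 55 x 35 mm, 42 mm high; origin under its centre
- brush: bystander: wooden-handled swarf brush, 200 mm long, lying; origin under its middle

How it is judged:
By the outcome, as a careful person would: the job done as asked, in the order asked, and still so for the second after the job is handed in, with the robot touching nothing.
It also fails if it takes over 40 s, if anything falls off the work surface, if the arm or the gripper's body presses on something with over 40 N, if the wrist force passes 120 N, or if a joint passes its speed limit or range.

ROBOT

A 6-joint arm with a two-finger parallel gripper is mounted at the origin on the work surface. World frame = base frame: x ahead of the robot, y to its left, z up, the work surface at z = 0. Lengths are in m, angles in rad, forces in N, time in s.
With the tool pointing down it reaches from about 0.25 to 0.8 m from the base axis. Payload 8.5 kg.
Tool frame: the origin (TCP) lies midway between the tips of the shut fingers; the grasp point (between the pads) lies 19 mm behind it (pinch_z is the distance from the TCP to the grasp point, in m); x points along the fingers, z is the direction in which the jaws open and shut, and the axes are right-handed (so a half turn about x gives the same grasp; the last joint's range is limited). The gripper opens to 85 mm and grips with 20 to 120 N. Pads are 22 mm wide; open, the fingers measure 114 mm over their backs; the gripper's body (76 mm by 85 mm) begins 54 mm behind the grasp point. The pads swing forward as they close: fully open they stand 13 mm farther back than shut.
Start: joints at [-1.216, 0.238, -0.013, 1.319, 0, 1.571], TCP at [0.182, -0.492, 0.2] pointing down, gripper open.
Joint ranges: [-2.66, 2.66], [-1.03, 1.9], [-1.14, 1.46], [-1.82, 2.27], [-1.45, 1.34], [-3.14, 3.14]. Speed limits (rad/s): [2.22, 2.22, 2.79, 3.14, 3.14, 3.14].

INTERFACE

Orientations are given as [roll, pitch, yaw] about the fixed x, y, z axes, in that order (R = Rz(yaw) Ry(pitch) Rx(roll)).
In Python, from plant import sense, read_camera, camera_info, sign_off, trace, pinpoint, pinch_z gives the robot as it stands.
- The arm moves only by the tool carry_out, never from a script. Its argument "targets" is a list of rows, each an object of numbers: "x", "y", "z": the shift along the world's x, y, z in mm; "twist": the turn about the world's z in rad. In form: [{"x": .., "y": .., "z": .., "twist": ..}, ...]. A call has 1 to 10 rows; each row is the pose to reach, as a shift and turn from the pose commanded when the call began; what a row does not reach only later rows make up. A row lasts 1/12 s, in which the tool goes at most 41.7 mm and 7.16 degrees, less where a joint would pass 70% of its speed; a pose out of reach is approached as far as the arm can. A call with a gripper value outside its range is refused whole. "grip" is the finger opening in mm, from 0 to 85.4, set as the call begins (left out, the last holds). The fingers move at their own pace and stop on an object; the grip force is fixed at half the most. Time passes only in rows, so rows that repeat a pose let the fingers close. It gives the time, the measured TCP pose, the force and the opening at its end, in the units of the state.
- sense(): the state, without advancing time (a new reading comes with each control period).
- read_camera(name): name is "scene" or "top"; returns (picture, depth): 480x640x3 uint8, red, green, blue; 480x640 float32, m along the optical axis (not along the pixel's ray), 0 where there is no reading.
- camera_info(name): a dict with "fovy" (degrees; the focal length in pixels is half the picture's height over the tangent of half this angle, whatever the lens; pixels are square), "cx", "cy" (the principal point, pixels), "eye" and "rotation" of the camera in the world. Camera axes: x right, y down, z forward; pixel columns grow to the right and rows downward; lengths in m; the calibration is good to about 2 mm. A picture is of the moment at which its call begins. camera_info takes no time and is no camera call.
- sign_off(): hands the job in, once; it reports no verdict.
Trained networks look in the newest picture that a camera, given by its name, has taken for a name from the list of things; names that differ only in an ending like _2 or _b are one class to them, and where a whole thing is asked for, a point or a joint stands for the part that bears it (a point fixed in the world has none). Each returns a list of dicts, best first, with "p" (0 to 1); they miss things now and then, are a little off and sometimes report something else, mostly with a low value. They report only what shows in the picture. A call takes as long as a camera call.
- trace(camera, name): "pixels" (480x640 bool, what is visible of it) and "box" ([left, top, width, height] in pixels, round what is visible of it).
- pinpoint(camera, name): "location" ([column, row] in pixels: a listed point, or the origin of a listed thing).
The state is a dict: "time_s": time; "joints": joint angles; "joint_vel": joint speeds; "tau": joint torques, N m; "eef_pos": TCP position; "orientation": TCP orientation; "contact_force": force on the tool from outside, world axes, zero at the start; "wrist_torque": the same for the moment, N m; "grip_width": opening from 0.0 (shut) to 1.0 (fully open).
Only numpy, scipy, OpenCV 4.12 (cv2) and the standard library are available. Lean on these libraries where they do the work, as an engineer would, in place of code of your own. Each camera call takes 0.05 s, during which the arm holds its last target.

## Working session

There is one attempt and no reset: what is moved stays moved. The work goes in short steps, Python scripts to look and compute and a tool call to move; the robot and the scene stay as the last step left them, time stands still between calls to the robot, and variables do not carry over. Pictures are saved under pics/ and viewed, and the job is handed in when it is done.

Besides the shell and the picture viewer there is one more tool, called after ">>>" as name([rows], argument=value, ...), one row to a line, values as JSON. carry_out: Moves the arm, as the interface text tells. Its arguments: {"type":"object","properties":{"targets":{"type":"array"},"grip":{"type":"number"}},"required":["targets"]}

```bash
ls; mkdir -p pics
cat > h.py <<'E'
import numpy as np,cv2
from plant import *
def cam(n):
    i=camera_info(n); f=240/np.tan(np.radians(i['fovy'])/2)
    return f,i['cx'],i['cy'],np.array(i['eye']),np.array(i['rotation'])
def w(n,u,v,d):
    f,cx,cy,e,R=cam(n); return e+R@np.array([(u-cx)/f*d,(v-cy)/f*d,d])
def proj(n,p):
    f,cx,cy,e,R=cam(n); q=R.T@(np.array(p)-e); return q[0]/q[2]*f+cx,q[1]/q[2]*f+cy
def onplane(n,u,v,z):
    f,cx,cy,e,R=cam(n); r=R@np.array([(u-cx)/f,(v-cy)/f,1]); return e+r*(z-e[2])/r[2]
def med(D,u,v,k=2):
    a=D[int(v)-k:int(v)+k+1,int(u)-k:int(u)+k+1]; a=a[a>0]; return np.median(a) if a.size else 0
E
python3 - <<'E'
from h import *
np.set_printoptions(precision=4,suppress=True)
s=sense();print(s)
for n in("scene","top"):
    print(camera_info(n))
    I,D=read_camera(n);cv2.imwrite(f'pics/{n}0.png',I[:,:,::-1]);np.save(f'{n}D.npy',D)
    for t in("lever_grip","gate_axle","flap_edge","chute","tray","bottle","bar1"):
        r=pinpoint(n,t)[:2]
        for q in r:
            u,v=q['location'];d=med(D,u,v) if 3<u<636 and 3<v<476 else 0
            print(n,t,round(q['p'],2),np.round([u,v]),w(n,u,v,d) if d else None)
print(sense()['time_s'])
E
```

```text
pics
{'time_s': 0.0, 'joints': array([-1.216 ,  0.2388, -0.0143,  1.3192, -0.    ,  1.5708]), 'joint_vel': array([-0.0006,  0.0001, -0.0014, -0.0013,  0.0003,  0.002 ]), 'tau': array([ -0.0005, -53.8788,  34.6435,   0.0184,   0.    ,  -0.    ]), 'eef_pos': array([ 0.1822, -0.4919,  0.1996]), 'orientation': array([-3.1279,  1.5694,  1.9392]), 'contact_force': array([ 0.0387, -0.5085,  0.5303]), 'wrist_torque': array([-0.0071,  0.0289,  0.032 ]), 'grip_width': 1.0037508302941256}
{'fovy': 51.14068371031432, 'cx': 324.50493169463067, 'cy': 239.77847913912953, 'eye': array([0.9078, 0.3962, 1.1162]), 'rotation': array([-2.6343,  0.012 ,  2.4259])}
scene lever_grip 0.63 [419. 260.] [2.6901 2.1785 2.8985]
scene gate_axle 0.77 [327. 203.] [3.5463 3.0347 3.7547]
scene flap_edge 0.63 [282. 235.] [3.7407 3.2291 3.9491]
scene chute 0.76 [310. 277.] [3.6837 3.1721 3.8921]
scene tray 0.79 [260. 223.] [3.9783 3.4667 4.1867]
scene bottle 0.95 [354. 348.] [3.2742 2.7626 3.4826]
scene bottle 0.36 [339. 198.] [3.9629 3.4513 4.1713]
scene bar1 0.81 [298. 251.] [3.7805 3.269  3.9889]
scene bar1 0.64 [292
[... 161 characters left out ...]
 array([-2.9714, -0.0348, -1.571 ])}
top lever_grip 0.55 [204. 276.] [-0.4267 -0.8304  0.3875]
top lever_grip 0.46 [294. 200.] [-1.3581 -1.7617 -0.5438]
top gate_axle 0.64 [335. 279.] [-1.3113 -1.7149 -0.497 ]
top gate_axle 0.58 [337. 237.] [-1.361  -1.7646 -0.5467]
top flap_edge 0.62 [357. 240.] [-1.6348 -2.0385 -0.8206]
top flap_edge 0.46 [232. 236.] [-0.8088 -1.2124  0.0055]
top chute 0.91 [318. 245.] [-1.3727 -1.7763 -0.5584]
top tray 0.9 [398. 247.] [-2.1343 -2.538  -1.32  ]
top bottle 0.65 [397. 246.] [-2.1231 -2.5268 -1.3089]
top bottle 0.58 [234. 233.] [-0.8074 -1.2111  0.0069]
top bar1 0.77 [323. 239.] [-1.3769 -1.7806 -0.5627]
top bar1 0.66 [348. 240.] [-1.5688 -1.9724 -0.7545]
0.8
```

```bash
sed -i "s/,np.array(i\['rotation'\])/,Rot.from_euler('xyz',i['rotation']).as_matrix()/; 1a from scipy.spatial.transform import Rotation as Rot" h.py
python3 - <<'E'
from h import *
np.set_printoptions(precision=4,suppress=True)
for n,L in (("scene",dict(grip=(419,260),axle=(327,203),flap=(282,235),chute=(310,277),tray=(260,223),bottle=(354,348),bar=(298,251))),("top",dict(grip=(204,276),axle=(335,279),flap=(357,240),chute=(318,245),tray=(398,247),bottle=(234,233),bar=(348,240)))):
    D=np.load(n+'D.npy')
    Z=dict(grip=.285,axle=.182,flap=.083,chute=0,tray=0,bottle=0,bar=.1)
    for k,(u,v) in L.items(): print(n,k,w(n,u,v,med(D,u,v)),onplane(n,u,v,Z[k]))
E
```

```text
scene grip [0.5106 0.1897 0.288 ] [0.5091 0.1889 0.285 ]
scene axle [ 0.5172 -0.0615  0.1988] [ 0.5101 -0.0698  0.182 ]
scene flap [ 0.6378 -0.0694  0.1874] [ 0.6075 -0.1217  0.083 ]
scene chute [0.6352 0.0155 0.1086] [ 0.6058 -0.0256  0.    ]
scene tray [ 0.6494 -0.1355  0.1672] [ 0.6039 -0.2292  0.    ]
scene bottle [0.6683 0.1953 0.0985] [0.6451 0.1758 0.    ]
scene bar [ 0.619  -0.0441  0.1267] [ 0.6112 -0.056   0.1   ]
top grip [0.5067 0.1915 0.2867] [0.5069 0.1919 0.285 ]
top axle [ 0.5101 -0.0577  0.1973] [ 0.5115 -0.0587  0.182 ]
top flap [ 0.6066 -0.114   0.1075] [ 0.6108 -0.1167  0.083 ]
top chute [ 0.5945 -0.0258  0.1092] [ 0.6119 -0.0295  0.    ]
top tray [ 0.6076 -0.2271  0.0022] [ 0.608  -0.2275  0.    ]
top bottle [0.6217 0.1631 0.1036] [0.6407 0.1771 0.    ]
top bar [ 0.6059 -0.0933  0.1111] [ 0.6078 -0.0943  0.1   ]
```

View pics/scene0.png

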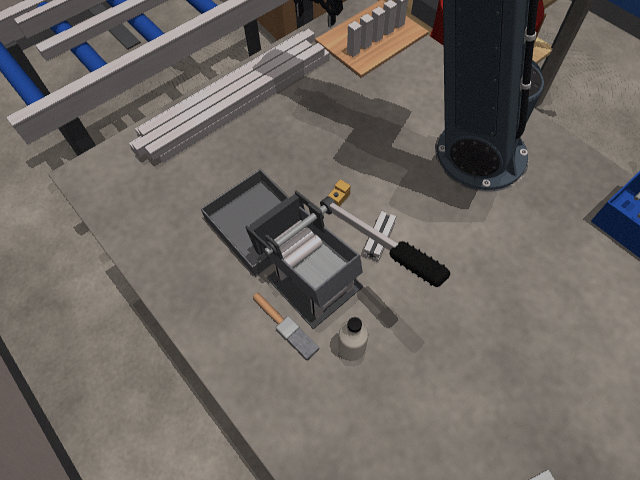

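View pics/top0.png

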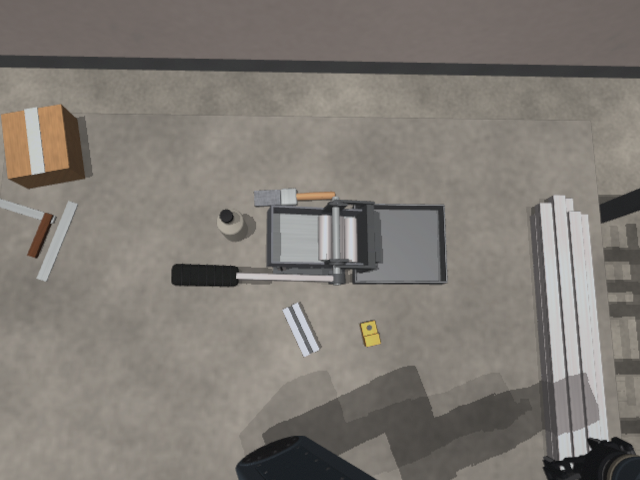

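Run:
```python
from h import *
np.set_printoptions(precision=4,suppress=True)
print(Rot.from_euler('xyz',sense()['orientation']).as_matrix(), pinch_z)
# heights near the lever from cached top depth
D=np.load('topD.npy'); f,cx,cy,e,R=cam('top')
v,u=np.mgrid[0:480,0:640]
P=e+np.stack([(u-cx)/f*D,(v-cy)/f*D,D],-1)@R.T
m=(D>0)&(P[...,2]>.17)&(P[...,0]>.44)&(P[...,0]<.545)&(P[...,1]>-.05)&(P[...,1]<.3)
Q=P[m]
for y in np.arange(-.04,.28,.02):
    q=Q[(Q[:,1]>y-.01)&(Q[:,1]<y+.01)]
    if len(q): print(round(y,2),len(q),np.median(q,0),q[:,0].min(),q[:,0].max(),q[:,1].max())
```

```text
[[-0.      0.9377  0.3474]
 [-0.      0.3474 -0.9377]
 [-1.     -0.     -0.    ]] 0.0187
-0.04 97 [ 0.5113 -0.0433  0.198 ] 0.5011938449838291 0.544917274770564 -0.03074067106330557
-0.02 64 [ 0.5094 -0.0204  0.2076] 0.5047404280934702 0.5171180449230282 -0.010228706768856528
0.0 70 [0.5101 0.0008 0.215 ] 0.5043362492130583 0.516946906961735 0.00985283434051872
0.02 69 [0.5094 0.0217 0.2235] 0.5044752205403039 0.5159568119230165 0.02990820788617343
0.04 71 [0.5088 0.0399 0.2294] 0.5041073823224432 0.5449791238615311 0.049973114320989276
0.06 76 [0.5101 0.0607 0.2364] 0.5040594035693531 0.5447863401535588 0.06869387526167359
0.08 81 [0.5095 0.0796 0.2443] 0.5037300502734212 0.5444860596590912 0.08936808578317439
0.1 77 [0.5085 0.1003 0.2515] 0.5036389409640558 0.5144962405472109 0.10996693046174788
0.12 82 [0.508  0.1206 0.2597] 0.5033680151594595 0.5155535545608608 0.12987493867420793
0.14 210 [0.5086 0.1409 0.2667] 0.4897526177037454 0.5288812538505008 0.14993532140453292
0.16 237 [0.5081 0.1602 0.2739] 0.4892777706421338 0.5289747844979055 0.1699223547409889
0.18 251 [0.5075 0.1806 0.2811] 0.4888721789752098 0.5290348975521766 0.18987439697472352
0.2 253 [0.5082 0.2001 0.2888] 0.4888148964734387 0.5285610432608925 0.20998922251901436
0.22 263 [0.5075 0.2199 0.2959] 0.48841772418170176 0.5287972712451043 0.22995384005588027
0.24 224 [0.5071 0.2384 0.3015] 0.4885024863744856 0.5280894486409382 0.24982963722093027
0.26 6 [0.5139 0.2504 0.2948] 0.5039387024566082 0.5188561449052632 0.2511637426219166
```

>>> carry_out([
  {"x": 0,"y": 0,"z": 30,"twist": 0},
  {"x": 0,"y": 0,"z": 65,"twist": 0},
  {"x": 5,"y": 10,"z": 100,"twist": 0.02},
  {"x": 20,"y": 30,"z": 135,"twist": 0.08},
  {"x": 35,"y": 60,"z": 165,"twist": 0.14},
  {"x": 50,"y": 95,"z": 190,"twist": 0.2},
  {"x": 65,"y": 130,"z": 200,"twist": 0.27},
  {"x": 80,"y": 165,"z": 200,"twist": 0.33},
  {"x": 96,"y": 200,"z": 200,"twist": 0.39},
  {"x": 112,"y": 235,"z": 200,"twist": 0.45},
], grip=0)

```text
time_s: 1.63
eef_pos: [0.2946, -0.2555, 0.4007]
orientation: [0.168, 1.569, -0.596]
contact_force: [0.6, -1.5, -0.3]
grip_width: -0.0
```

>>> carry_out([
  {"x": 16,"y": 35,"z": 0,"twist": 0.06},
  {"x": 33,"y": 70,"z": 0,"twist": 0.12},
  {"x": 50,"y": 105,"z": 0,"twist": 0.18},
  {"x": 67,"y": 140,"z": 0,"twist": 0.24},
  {"x": 84,"y": 175,"z": 0,"twist": 0.3},
  {"x": 100,"y": 210,"z": 0,"twist": 0.36},
  {"x": 116,"y": 245,"z": 0,"twist": 0.42},
  {"x": 132,"y": 280,"z": 0,"twist": 0.48},
  {"x": 148,"y": 310,"z": 0,"twist": 0.54},
  {"x": 160,"y": 335,"z": 0,"twist": 0.6},
])

```text
time_s: 2.47
eef_pos: [0.4551, 0.0803, 0.4]
orientation: [1.392, 1.571, 1.23]
contact_force: [1.3, -0.5, -0.8]
grip_width: 0.004
```

Remaining: x +53, y +111, z to ~0.31.

>>> carry_out([
  {"x": 13,"y": 28,"z": 0,"twist": 0.05},
  {"x": 26,"y": 56,"z": 0,"twist": 0.1},
  {"x": 40,"y": 85,"z": 0,"twist": 0.14},
  {"x": 49,"y": 103,"z": -10,"twist": 0.16},
  {"x": 53,"y": 110,"z": -30,"twist": 0.16},
  {"x": 53,"y": 110,"z": -55,"twist": 0.16},
  {"x": 53,"y": 110,"z": -75,"twist": 0.16},
  {"x": 53,"y": 110,"z": -88,"twist": 0.16},
  {"x": 53,"y": 110,"z": -92,"twist": 0.16},
  {"x": 53,"y": 110,"z": -92,"twist": 0.16},
])

```text
time_s: 3.3
eef_pos: [0.5069, 0.1876, 0.3075]
orientation: [-2.824, 1.569, -2.83]
contact_force: [-0.0, 0.9, 1.0]
grip_width: 0.002
```

Run:
```python
from h import *
np.set_printoptions(precision=4,suppress=True)
for n in("scene","top"):
    I,D=read_camera(n);cv2.imwrite(f'pics/{n}1.png',cv2.resize(I[130:370,130:450,::-1],None,fx=2,fy=2))
s=sense();print(s['eef_pos'],s['contact_force'],s['joints'],s['time_s'])
print(Rot.from_euler('xyz',s['orientation']).as_matrix())
```

```text
[0.5076 0.1878 0.3091] [0.0245 0.6118 0.8203] [0.3543 0.257  0.2877 1.6004 0.     1.9312] 3.4
[[ 0.0009  0.0061  1.    ]
 [ 0.0004  1.     -0.0061]
 [-1.      0.0004  0.0009]]
```

View pics/scene1.png

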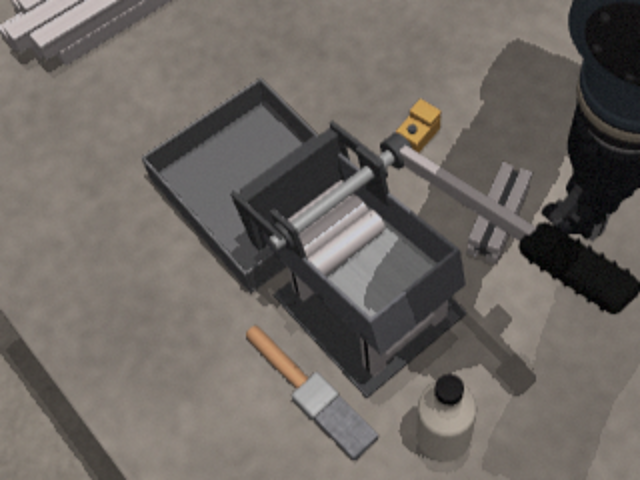

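>>> carry_out([
  {"x": 0,"y": 2,"z": -8},
  {"x": 0,"y": 3,"z": -14},
  {"x": 0,"y": 3,"z": -18},
  {"x": 0,"y": 4,"z": -21},
  {"x": 0,"y": 5,"z": -24},
  {"x": 0,"y": 7,"z": -29},
  {"x": 0,"y": 9,"z": -36},
  {"x": 0,"y": 12,"z": -44},
  {"x": 0,"y": 14,"z": -53},
  {"x": 0,"y": 16,"z": -62},
])

```text
schema error: expected keys x, y, z, twist
```

>>> carry_out([
  {"x": 0,"y": 2,"z": -8,"twist": 0},
  {"x": 0,"y": 3,"z": -14,"twist": 0},
  {"x": 0,"y": 3,"z": -18,"twist": 0},
  {"x": 0,"y": 4,"z": -21,"twist": 0},
  {"x": 0,"y": 5,"z": -24,"twist": 0},
  {"x": 0,"y": 7,"z": -29,"twist": 0},
  {"x": 0,"y": 9,"z": -36,"twist": 0},
  {"x": 0,"y": 12,"z": -44,"twist": 0},
  {"x": 0,"y": 14,"z": -53,"twist": 0},
  {"x": 0,"y": 16,"z": -62,"twist": 0},
])

```text
time_s: 4.23
eef_pos: [0.5076, 0.2044, 0.2457]
orientation: [0.856, 1.57, 0.85]
contact_force: [-0.1, 0.9, 5.6]
grip_width: -0.0
```

>>> carry_out([
  {"x": 0,"y": 2,"z": -10,"twist": 0},
  {"x": 0,"y": 4,"z": -21,"twist": 0},
  {"x": 0,"y": 6,"z": -32,"twist": 0},
  {"x": 0,"y": 7,"z": -43,"twist": 0},
  {"x": 0,"y": 7,"z": -54,"twist": 0},
  {"x": 0,"y": 7,"z": -65,"twist": 0},
  {"x": 0,"y": 7,"z": -76,"twist": 0},
  {"x": 0,"y": 6,"z": -87,"twist": 0},
  {"x": 0,"y": 5,"z": -97,"twist": 0},
  {"x": 0,"y": 4,"z": -106,"twist": 0},
])

```text
time_s: 5.07
eef_pos: [0.5075, 0.2086, 0.1395]
orientation: [1.219, 1.569, 1.214]
contact_force: [1.0, 4.1, 5.4]
grip_width: -0.001
```

>>> carry_out([
  {"x": 0,"y": -1,"z": -4,"twist": 0},
  {"x": 0,"y": -2,"z": -8,"twist": 0},
  {"x": 0,"y": -2,"z": -10,"twist": 0},
  {"x": 0,"y": -2,"z": -12,"twist": 0},
])

```text
time_s: 5.4
eef_pos: [0.5073, 0.206, 0.1282]
orientation: [1.351, 1.57, 1.345]
contact_force: [-1.1, 3.7, 4.9]
grip_width: 0.002
```

Still no stop force; go on in 1 mm steps.

>>> carry_out([
  {"x": 0,"y": 0,"z": -1,"twist": 0},
  {"x": 0,"y": 0,"z": -2,"twist": 0},
  {"x": 0,"y": 0,"z": -3,"twist": 0},
])

```text
time_s: 5.65
eef_pos: [0.5074, 0.2057, 0.1254]
orientation: [-0.605, 1.571, -0.611]
contact_force: [-1.6, 1.4, 5.5]
grip_width: -0.0
```

Run:
```python
from h import *
for n in("scene","top"):
    I,D=read_camera(n);cv2.imwrite(f'pics/{n}2.png',cv2.resize(I[130:370,130:450,::-1],None,fx=2,fy=2))
s=sense();print(s['eef_pos'],s['contact_force'],s['time_s'])
```

```text
[0.50735503 0.20570174 0.12528694] [-2.09930646  2.0173976   4.9147473 ] 5.75
```

View pics/scene2.png

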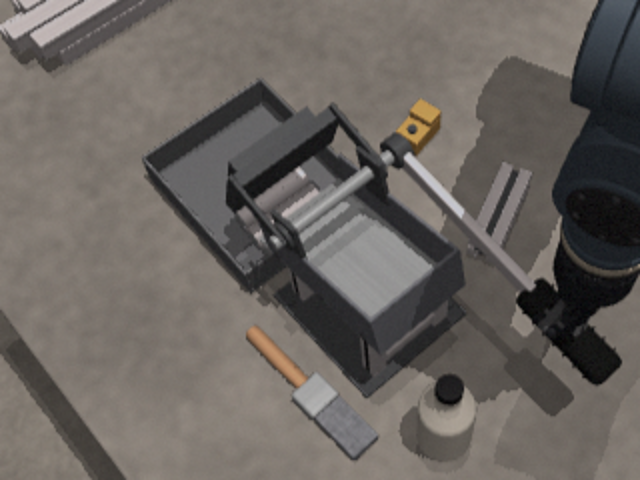

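View pics/top2.png

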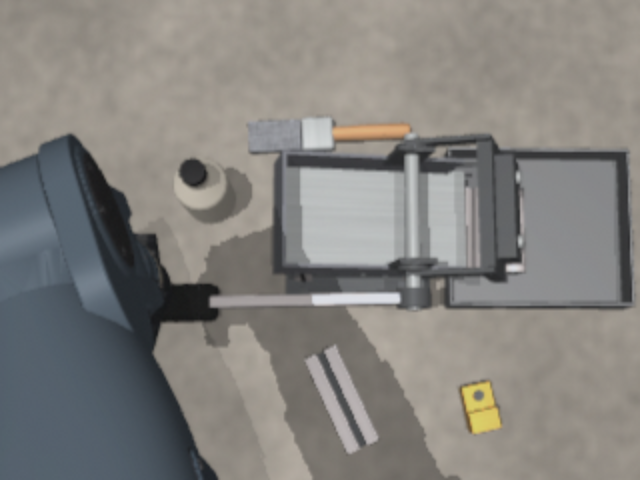

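The flap is raised and the bars are rolling under it towards the lip (scene2 about (285,205)). The tips sit on the grip. No stop force yet.

>>> carry_out([
  {"x": 0,"y": 0,"z": -1,"twist": 0},
  {"x": 0,"y": 0,"z": -2,"twist": 0},
  {"x": 0,"y": 0,"z": -2,"twist": 0},
])

```text
time_s: 6.0
eef_pos: [0.5073, 0.2055, 0.1232]
orientation: [-1.413, 1.57, -1.419]
contact_force: [-0.2, 0.8, 4.6]
grip_width: 0.0
```

>>> carry_out([
  {"x": 0,"y": 0,"z": -1,"twist": 0},
  {"x": 0,"y": 0,"z": -2,"twist": 0},
  {"x": 0,"y": 0,"z": -2,"twist": 0},
])

```text
time_s: 6.25
eef_pos: [0.5073, 0.2053, 0.1212]
orientation: [-1.559, 1.57, -1.565]
contact_force: [-0.5, 0.7, 5.2]
grip_width: 0.002
```

>>> carry_out([
  {"x": 0,"y": 0,"z": -1,"twist": 0},
  {"x": 0,"y": 0,"z": -2,"twist": 0},
  {"x": 0,"y": 0,"z": -2,"twist": 0},
])

```text
time_s: 6.5
eef_pos: [0.5073, 0.2051, 0.1192]
orientation: [-1.599, 1.57, -1.606]
contact_force: [0.0, -1.4, 4.7]
grip_width: 0.003
```

>>> carry_out([
  {"x": 0,"y": 0,"z": -1,"twist": 0},
  {"x": 0,"y": 0,"z": -2,"twist": 0},
  {"x": 0,"y": 0,"z": -2,"twist": 0},
])

```text
time_s: 6.75
eef_pos: [0.5073, 0.2049, 0.1172]
orientation: [-1.575, 1.569, -1.582]
contact_force: [-1.1, -1.7, 5.5]
grip_width: -0.001
```

Run:
```python
from h import *
np.set_printoptions(precision=4,suppress=True)
for n in("scene","top"):
    I,D=read_camera(n);cv2.imwrite(f'pics/{n}3.png',cv2.resize(I[130:370,130:450,::-1],None,fx=2,fy=2));np.save(f'{n}D3.npy',D)
D=np.load('topD3.npy'); f,cx,cy,e,R=cam('top')
v,u=np.mgrid[0:480,0:640]
P=e+np.stack([(u-cx)/f*D,(v-cy)/f*D,D],-1)@R.T
for x0,x1,ys in((.504,.514,np.arange(-.02,.26,.02)),):
  for y in ys:
    q=P[(D>0)&(P[...,0]>x0)&(P[...,0]<x1)&(abs(P[...,1]-y)<.01)&(P[...,2]>.06)]
    if len(q): print(round(y,2),len(q),np.median(q,0))
s=sense();print(s['eef_pos'],s['contact_force'],s['time_s'])
```

```text
-0.02 50 [ 0.5089 -0.0202  0.1856]
0.0 59 [0.5091 0.0013 0.1814]
0.02 52 [0.5076 0.0201 0.1784]
0.04 58 [0.5079 0.039  0.1749]
0.06 45 [0.5081 0.0597 0.1708]
0.08 48 [0.5082 0.0798 0.1679]
0.1 46 [0.5083 0.0999 0.1647]
0.12 50 [0.5086 0.12   0.1618]
0.14 113 [0.5085 0.1477 0.5861]
0.16 297 [0.5091 0.1612 0.6335]
0.18 190 [0.5094 0.1797 0.6409]
0.2 152 [0.509  0.199  0.6418]
0.22 139 [0.509  0.2199 0.6415]
0.24 145 [0.5088 0.2407 0.6417]
0.26 74 [0.509  0.2556 0.6424]
[0.5073 0.2049 0.1173] [-1.3188 -1.6912  5.7974] 6.85
```

View pics/scene3.png

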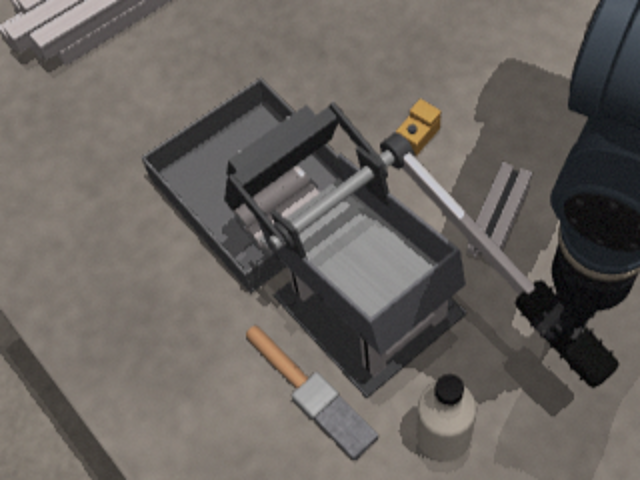

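View pics/top3.png

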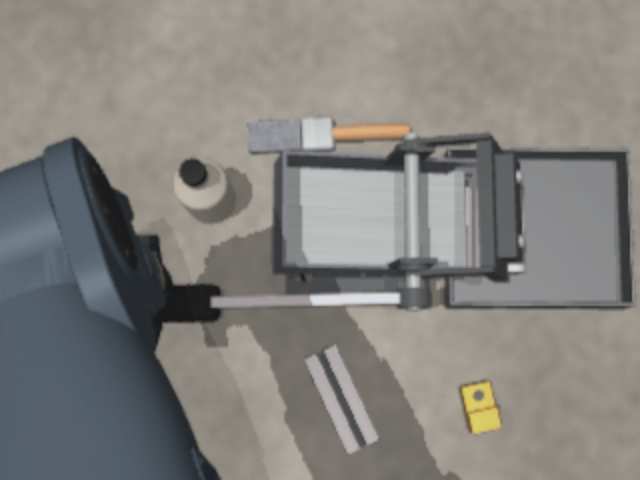

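Run:
```python
from h import *
np.set_printoptions(precision=4,suppress=True)
v,u=np.mgrid[0:480,0:640]
for n in('scene','top'):
  for tag in ('D','D3'):
    D=np.load(n+tag+'.npy'); f,cx,cy,e,R=cam(n)
    P=e+np.stack([(u-cx)/f*D,(v-cy)/f*D,D],-1)@R.T
    print(n,tag)
    for y in np.arange(0,.28,.02):
      q=P[(D>0)&(P[...,0]>.485)&(P[...,0]<.53)&(abs(P[...,1]-y)<.01)&(P[...,2]>.05)&(P[...,2]<.32)]
      if len(q): print(round(y,2),len(q),np.median(q,0),'x',q[:,0].min().round(3),q[:,0].max().round(3),'z',q[:,2].min().round(3),q[:,2].max().round(3))
f,cx,cy,e,R=cam('scene')
print(proj('scene',[.5073,.2049,.1173]),proj('scene',[.5073,.2049,.150]))
I,D=read_camera('scene');cv2.imwrite('pics/z4.png',cv2.resize(I[230:350,370:470,::-1],None,fx=6,fy=5,interpolation=cv2.INTER_CUBIC))
print(trace('scene','lever_grip')[0]['box'])
```

```text
scene D
0.0 73 [ 0.5161 -0.0002  0.2147] x 0.504 0.518 z 0.194 0.224
0.02 81 [0.5155 0.0198 0.2228] x 0.505 0.518 z 0.202 0.231
0.04 80 [0.5153 0.0411 0.2301] x 0.506 0.518 z 0.212 0.238
0.06 81 [0.5151 0.0605 0.2375] x 0.504 0.518 z 0.216 0.245
0.08 90 [0.5152 0.0805 0.2441] x 0.504 0.518 z 0.222 0.253
0.1 88 [0.515  0.0999 0.2521] x 0.505 0.518 z 0.232 0.261
0.12 86 [0.5145 0.1191 0.2596] x 0.505 0.517 z 0.234 0.268
0.14 178 [0.5137 0.141  0.2694] x 0.491 0.53 z 0.252 0.276
0.16 201 [0.5159 0.1602 0.2762] x 0.49 0.53 z 0.246 0.283
0.18 219 [0.5149 0.1804 0.2839] x 0.488 0.53 z 0.26 0.29
0.2 228 [0.5158 0.2001 0.2907] x 0.489 0.53 z 0.264 0.297
0.22 238 [0.5153 0.2204 0.2984] x 0.489 0.53 z 0.276 0.305
0.24 258 [0.5144 0.2402 0.3025] x 0.491 0.529 z 0.281 0.307
scene D3
0.0 77 [ 0.5146 -0.0005  0.1811] x 0.506 0.518 z 0.16 0.187
0.02 77 [0.5146 0.0196 0.1779] x 0.505 0.518 z 0.157 0.186
0.04 80 [0.5147 0.0404 0.1746] x 0.505 0.518 z 0.15 0.182
0.06 77 [0.5146 0.0599 0.1711] x 0.504 0.518 z 0.15 0.177
0.08 84 [0.5144 0.0799 0.1671] x 0.504 0.518 z 0.144 0.173
0.1 78 [0.514  0.1004 0.
[... 1443 characters left out ...]
 0.159 0.183
0.04 68 [0.5097 0.039  0.1746] x 0.504 0.516 z 0.163 0.179
0.06 54 [0.509  0.0598 0.1707] x 0.504 0.514 z 0.164 0.175
0.08 60 [0.5092 0.0798 0.1681] x 0.504 0.515 z 0.163 0.173
0.1 64 [0.5083 0.0999 0.1647] x 0.503 0.515 z 0.142 0.169
0.12 68 [0.5086 0.1198 0.1608] x 0.503 0.515 z 0.143 0.166
0.14 101 [0.5086 0.1447 0.1548] x 0.491 0.527 z 0.139 0.163
0.16 187 [0.5073 0.1601 0.1541] x 0.489 0.529 z 0.134 0.317
0.18 250 [0.5072 0.1766 0.1519] x 0.485 0.53 z 0.138 0.319
0.2 46 [0.4968 0.1938 0.1471] x 0.489 0.526 z 0.136 0.152
(np.float64(413.02247370653595), np.float64(299.9860299031902)) (np.float64(415.2653760646421), np.float64(293.98214378022124))
[244.2, 180.3, 192.6, 143.5]
```

View pics/z4.png

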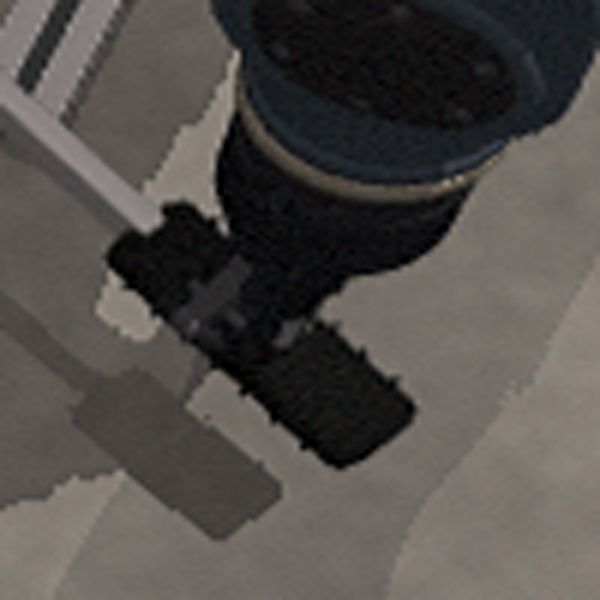

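Run:
```python
from h import *
np.set_printoptions(precision=3,suppress=True)
v,u=np.mgrid[0:480,0:640]
I,D=read_camera('scene');f,cx,cy,e,R=cam('scene');np.save('sceneD4.npy',D)
P=e+np.stack([(u-cx)/f*D,(v-cy)/f*D,D],-1)@R.T
for z in np.arange(.12,.36,.01):
  q=P[(D>0)&(abs(P[...,0]-.507)<.1)&(abs(P[...,1]-.205)<.1)&(abs(P[...,2]-z)<.005)]
  if len(q): print(round(z,3),len(q),q.min(0)[:2],q.max(0)[:2])
s=sense();print(s['time_s'],s['joints'],s['eef_pos'],s['contact_force'])
# column print of z along finger line
for row in range(270,312,3):
    print(row,[tuple(np.round(P[row,c]*1000).astype(int)) for c in range(400,432,6)])
```

```text
0.12 5 [0.526 0.23 ] [0.529 0.259]
0.13 71 [0.495 0.155] [0.53  0.264]
0.14 398 [0.49  0.112] [0.53  0.263]
0.15 249 [0.49  0.106] [0.53  0.235]
0.16 247 [0.49  0.105] [0.528 0.216]
0.17 15 [0.503 0.106] [0.515 0.216]
0.18 6 [0.502 0.211] [0.518 0.216]
0.19 9 [0.494 0.211] [0.521 0.218]
0.2 25 [0.498 0.203] [0.537 0.218]
0.21 36 [0.502 0.202] [0.55  0.221]
0.22 24 [0.503 0.193] [0.557 0.222]
0.23 30 [0.514 0.194] [0.566 0.222]
0.24 116 [0.518 0.192] [0.569 0.224]
0.25 64 [0.521 0.198] [0.568 0.224]
0.26 47 [0.526 0.195] [0.551 0.224]
0.27 30 [0.537 0.196] [0.547 0.215]
0.28 62 [0.501 0.183] [0.546 0.241]
0.29 97 [0.495 0.174] [0.546 0.242]
0.3 100 [0.501 0.174] [0.545 0.242]
0.31 124 [0.5   0.177] [0.546 0.242]
0.32 185 [0.499 0.176] [0.544 0.243]
0.33 4 [0.515 0.183] [0.545 0.24 ]
0.34 73 [0.507 0.179] [0.546 0.244]
0.35 77 [0.503 0.171] [0.548 0.246]
7.0 [ 0.385  0.316 -0.121  1.134 -0.001  1.962] [0.507 0.205 0.117] [ 0.118 -1.635  5.877]
270 [(np.int64(494), np.int64(147), np.int64(156)), (np.int64(416), np.int64(116), np.int64(0)), (np.int64(545), np.int64(201), np.int64(310)), 
[... 3151 characters left out ...]
515), np.int64(221), np.int64(144)), (np.int64(505), np.int64(229), np.int64(142)), (np.int64(495), np.int64(237), np.int64(140))]
306 [(np.int64(908), np.int64(396), np.int64(1116)), (np.int64(484), np.int64(182), np.int64(0)), (np.int64(529), np.int64(218), np.int64(143)), (np.int64(521), np.int64(226), np.int64(146)), (np.int64(510), np.int64(234), np.int64(142)), (np.int64(500), np.int64(242), np.int64(142))]
309 [(np.int64(500), np.int64(178), np.int64(0)), (np.int64(489), np.int64(187), np.int64(-1)), (np.int64(528), np.int64(220), np.int64(129)), (np.int64(524), np.int64(231), np.int64(143)), (np.int64(513), np.int64(238), np.int64(139)), (np.int64(505), np.int64(246), np.int64(141))]
```

Run:
```python
from h import *
for n in ('scene','top'):
  a,b=[cv2.cvtColor(cv2.imread(f'pics/{n}{i}.png'),6).astype(np.float32) for i in(2,3)]
  if n=='scene':
    for nm,sl in (('wrist',np.s_[150:290,540:640]),('grip',np.s_[320:390,560:625]),('lever',np.s_[150:290,400:530])):
      print(nm,cv2.phaseCorrelate(a[sl].copy(),b[sl].copy()),abs(a[sl]-b[sl]).mean())
  d=abs(a-b);print(n,(d>25).sum())
p=proj('scene',[.5076,.1878,.3091]);q=proj('scene',[.5076,.1878,.3391]);print([( (u-130)*2,(v-130)*2) for u,v in(p,q)])
print(proj('scene',[.507,.205,.3]),proj('scene',[.507,.205,.292]))
```

```text
wrist ((-0.40163913162056275, 1.2430272307311583), 0.2608730133374532) 7.741286
grip ((-0.8350724239005913, 0.23286579551852782), 0.4989470195623092) 9.884396
lever ((0.43001059940546327, 0.2001880590269991), 0.90261387883881) 2.9641209
scene 3476
top 2678
[(np.float64(582.3272690089506), np.float64(246.20094644234177)), (np.float64(587.6693709507863), np.float64(230.4080579747922))]
(np.float64(427.5154442501025), np.float64(261.5440939946448)) (np.float64(426.78184729311954), np.float64(263.5051175631819))
```

Run:
```python
import cv2
a=cv2.imread('pics/scene1.png');cv2.imwrite('pics/z1.png',cv2.resize(a[120:320,480:640],None,fx=3.5,fy=3,interpolation=2))
```

```text
(no output)
```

View pics/z1.png

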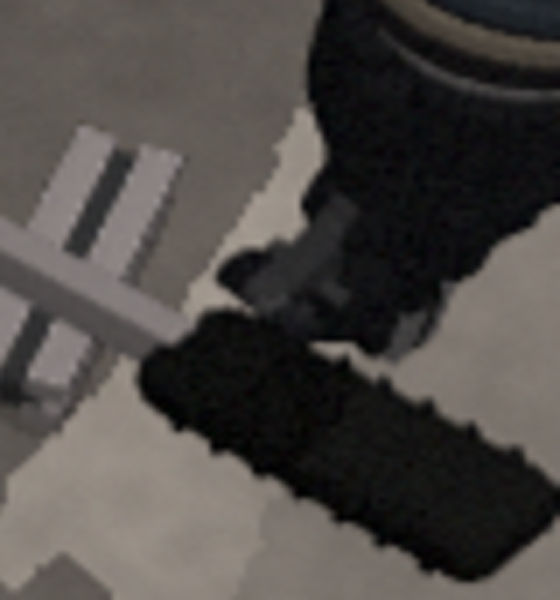

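```bash
cat >> h.py <<'E'
def ang(D,n='scene'):
    v,u=np.mgrid[0:480,0:640];f,cx,cy,e,R=cam(n)
    P=e+np.stack([(u-cx)/f*D,(v-cy)/f*D,D],-1)@R.T
    r=[]
    for y in np.arange(-.01,.13,.01):
        q=P[(D>0)&(P[...,0]>.502)&(P[...,0]<.519)&(abs(P[...,1]-y)<.005)&(P[...,2]>.1)&(P[...,2]<.3)]
        if len(q)>10: r.append((np.median(q[:,1]),np.percentile(q[:,2],60)))
    r=np.array(r);k=np.polyfit(r[:,0],r[:,1],1);return np.arctan(k[0])
E
python3 - <<'E'
from h import *
for t in('D','D3','D4'):print(t,ang(np.load('scene'+t+'.npy')))
print(ang(np.load('topD.npy'),'top'),ang(np.load('topD3.npy'),'top'))
E
```

```text
D 0.3510933102263236
D3 -0.169577878051818
D4 -0.16950969578534542
0.3460288544098068 -0.16999152246623808
```

>>> carry_out([
  {"x": 0,"y": 0,"z": -2,"twist": 0},
  {"x": 0,"y": 0,"z": -4,"twist": 0},
  {"x": 0,"y": 0,"z": -4,"twist": 0},
])

```text
time_s: 7.25
eef_pos: [0.5074, 0.2047, 0.1131]
orientation: [-1.499, 1.569, -1.506]
contact_force: [-0.3, -1.9, 5.8]
grip_width: -0.001
```

Run:
```python
from h import *
I,D=read_camera('scene');print(ang(D));cv2.imwrite('pics/scene5.png',cv2.resize(I[130:370,130:450,::-1],None,fx=2,fy=2))
np.save('sceneD5.npy',D)
s=sense();print(s['time_s'],s['eef_pos'],s['contact_force'],s['joints'])
```

```text
-0.19076058790468128
7.3 [0.50738539 0.20474154 0.11316867] [-0.20609876 -2.46305278  4.95055107] [ 3.84628010e-01  3.18770130e-01 -1.28438362e-01  1.12421857e+00
 -1.76251995e-03  1.96208112e+00]
```

>>> carry_out([
  {"x": 0,"y": 0,"z": -3,"twist": 0},
  {"x": 0,"y": -1,"z": -6,"twist": 0},
  {"x": 0,"y": -1,"z": -9,"twist": 0},
  {"x": 0,"y": -1,"z": -11,"twist": 0},
  {"x": 0,"y": -1,"z": -11,"twist": 0},
])

```text
time_s: 7.72
eef_pos: [0.5075, 0.2038, 0.102]
orientation: [-1.455, 1.569, -1.462]
contact_force: [1.1, -1.9, 5.7]
grip_width: -0.0
```

Run:
```python
from h import *
I,D=read_camera('scene');print(ang(D));cv2.imwrite('pics/scene6.png',cv2.resize(I[130:370,130:450,::-1],None,fx=2,fy=2))
s=sense();print(s['time_s'],s['eef_pos'],s['contact_force'])
```

```text
-0.2322369698953021
7.7667 [0.5074937  0.20384007 0.10215948] [ 0.95274077 -1.8952089   6.7021495 ]
```

View pics/scene6.png

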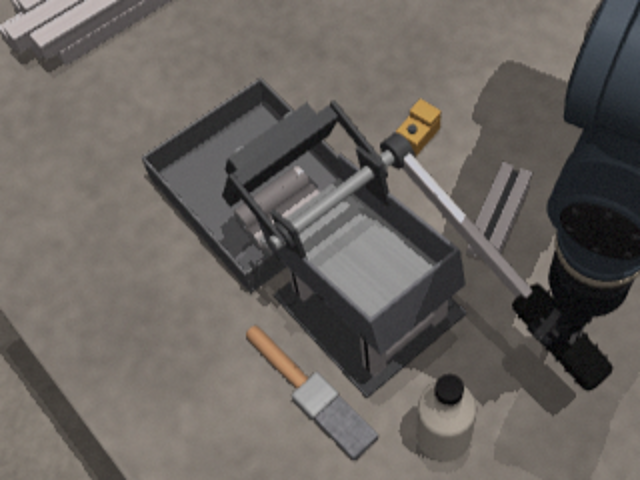

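>>> carry_out([
  {"x": 0,"y": 0,"z": -2,"twist": 0},
  {"x": 0,"y": -1,"z": -4,"twist": 0},
  {"x": 0,"y": -1,"z": -6,"twist": 0},
  {"x": 0,"y": -1,"z": -7,"twist": 0},
  {"x": 0,"y": -1,"z": -7,"twist": 0},
])

```text
time_s: 8.18
eef_pos: [0.5076, 0.2028, 0.0952]
orientation: [-1.328, 1.569, -1.334]
contact_force: [-0.5, -1.7, 6.0]
grip_width: 0.002
```

>>> carry_out([
  {"x": 0,"y": 0,"z": -1,"twist": 0},
  {"x": 0,"y": 0,"z": -2,"twist": 0},
  {"x": 0,"y": 0,"z": -2,"twist": 0},
])

```text
time_s: 8.43
eef_pos: [0.5076, 0.2028, 0.0933]
orientation: [-1.293, 1.569, -1.3]
contact_force: [0.6, -2.5, 5.4]
grip_width: -0.001
```

Run:
```python
from h import *
I,D=read_camera('scene');print(ang(D));cv2.imwrite('pics/scene7.png',cv2.resize(I[200:300,230:350,::-1],None,fx=6,fy=6))
s=sense();print(s['time_s'],s['eef_pos'],s['contact_force'])
```

```text
-0.25832433345020367
8.4833 [0.5075983  0.20285176 0.0933443 ] [ 1.52285711 -2.01546203  4.70030185]
```

View pics/scene7.png

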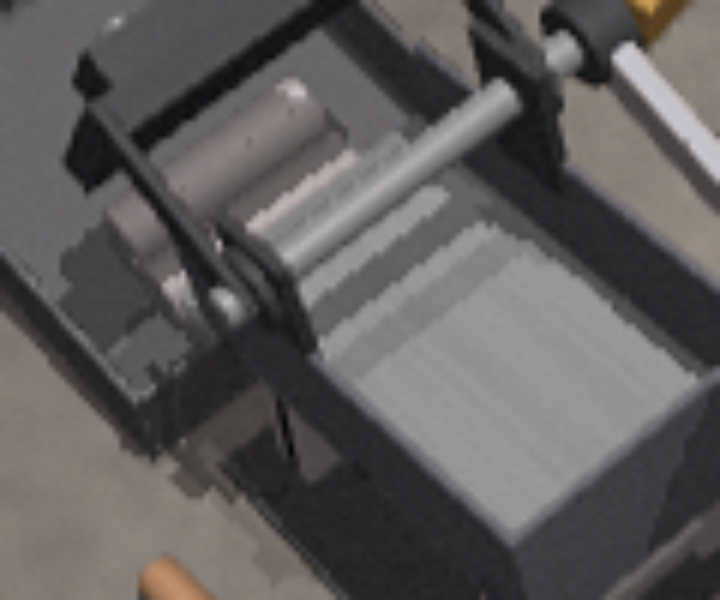

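>>> carry_out([
  {"x": 0,"y": 0,"z": -1,"twist": 0},
  {"x": 0,"y": 0,"z": -2,"twist": 0},
  {"x": 0,"y": 0,"z": -2,"twist": 0},
])

```text
time_s: 8.73
eef_pos: [0.5076, 0.2028, 0.0913]
orientation: [-1.246, 1.569, -1.253]
contact_force: [0.2, -1.8, 5.4]
grip_width: 0.007
```

>>> carry_out([
  {"x": 0,"y": 0,"z": -1,"twist": 0},
  {"x": 0,"y": 0,"z": -2,"twist": 0},
  {"x": 0,"y": 0,"z": -2,"twist": 0},
])

```text
time_s: 8.98
eef_pos: [0.5078, 0.2029, 0.0909]
orientation: [-0.55, 1.568, -0.556]
contact_force: [-3.9, -3.0, 19.2]
grip_width: -0.0
```

Stop reached (19 N). Check angle and bars while holding.

Run:
```python
from h import *
np.set_printoptions(precision=3,suppress=True)
v,u=np.mgrid[0:480,0:640]
for n in('scene','top'):
    I,D=read_camera(n);cv2.imwrite(f'pics/{n}8.png',cv2.resize(I[180:300,230:450,::-1],None,fx=3.6,fy=4)[:,:792])
    print(n,ang(D,n))
    np.save(f'{n}D8.npy',D)
    for b in('bar1','bar2','bar3'):
        for q in pinpoint(n,b)[:3]:
            a,c=q['location'];print(b,round(q['p'],2),round(a),round(c),w(n,a,c,med(D,a,c,1)))
s=sense();print(s['time_s'],s['eef_pos'],s['contact_force'])
```

```text
scene -0.26815173113856466
bar1 0.93 264 230 [ 0.619 -0.187  0.033]
bar1 0.72 271 238 [ 0.664 -0.072  0.203]
bar2 0.93 264 230 [ 0.619 -0.187  0.033]
bar2 0.72 271 238 [ 0.664 -0.072  0.203]
bar3 0.93 264 230 [ 0.619 -0.187  0.033]
bar3 0.72 271 238 [ 0.664 -0.072  0.203]
top -0.2703117603650798
bar1 0.62 358 246 [ 0.597 -0.12   0.078]
bar1 0.51 371 245 [ 0.579 -0.131  0.211]
bar2 0.62 358 246 [ 0.597 -0.12   0.078]
bar2 0.51 371 245 [ 0.579 -0.131  0.211]
bar3 0.62 358 246 [ 0.597 -0.12   0.078]
bar3 0.51 371 245 [ 0.579 -0.131  0.211]
9.3833 [0.508 0.203 0.091] [-4.306 -3.268 20.403]
```

View pics/scene8.png

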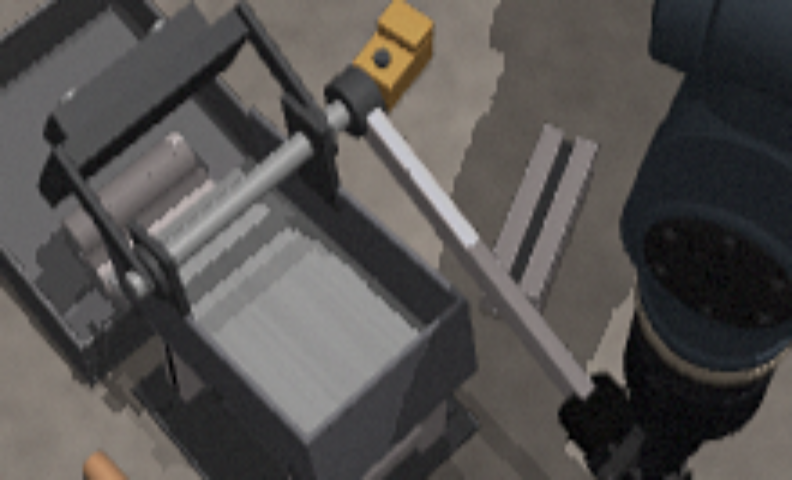

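View pics/top8.png

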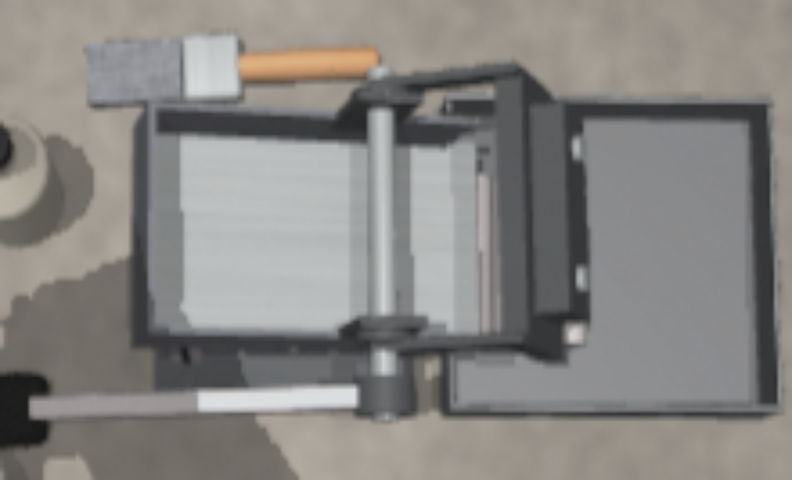

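Run:
```python
from h import *
np.set_printoptions(precision=3,suppress=True)
v,u=np.mgrid[0:480,0:640]
for n in('scene','top'):
    D=np.load(n+'D8.npy');f,cx,cy,e,R=cam(n)
    P=e+np.stack([(u-cx)/f*D,(v-cy)/f*D,D],-1)@R.T
    for y in np.arange(-.24,-.06,.006):
      q=P[(D>0)&(P[...,0]>.54)&(P[...,0]<.67)&(abs(P[...,1]-y)<.003)&(P[...,2]<.105)]
      if len(q): print(n,round(y,3),len(q),'z',np.percentile(q[:,2],[5,25,50,75,95]),'x',q[:,0].min().round(3),q[:,0].max().round(3))
```

```text
scene -0.24 17 z [0.002 0.004 0.005 0.006 0.009] x 0.652 0.669
scene -0.234 46 z [0.001 0.003 0.004 0.005 0.008] x 0.54 0.668
scene -0.228 91 z [0.002 0.003 0.005 0.007 0.008] x 0.543 0.669
scene -0.222 58 z [0.003 0.005 0.006 0.008 0.009] x 0.54 0.669
scene -0.216 13 z [0.002 0.003 0.005 0.007 0.008] x 0.542 0.67
scene -0.21 32 z [0.002 0.005 0.007 0.028 0.03 ] x 0.542 0.67
scene -0.204 73 z [0.003 0.025 0.032 0.032 0.036] x 0.542 0.669
scene -0.198 90 z [0.003 0.021 0.033 0.035 0.037] x 0.542 0.669
scene -0.192 108 z [0.004 0.028 0.033 0.035 0.037] x 0.54 0.67
scene -0.186 145 z [0.004 0.023 0.028 0.032 0.035] x 0.54 0.669
scene -0.18 62 z [0.003 0.019 0.023 0.027 0.03 ] x 0.54 0.668
scene -0.174 60 z [0.003 0.008 0.03  0.032 0.034] x 0.541 0.669
scene -0.168 65 z [0.005 0.031 0.033 0.035 0.036] x 0.542 0.67
scene -0.162 87 z [0.004 0.031 0.034 0.035 0.039] x 0.562 0.669
scene -0.156 45 z [0.003 0.025 0.032 0.034 0.036] x 0.565 0.669
scene -0.15 14 z [0.002 0.004 0.006 0.02  0.027] x 0.659 0.67
scene -0.144 10 z [0.003 0.005 0.007 0.021 0.028] x 0.659 0.669
scene -0.138 3 z [0.017 
[... 2016 characters left out ...]
.54 0.649
top -0.126 128 z [0.002 0.075 0.077 0.078 0.081] x 0.54 0.669
top -0.12 134 z [0.073 0.076 0.078 0.079 0.081] x 0.54 0.669
top -0.114 132 z [0.028 0.077 0.079 0.081 0.083] x 0.54 0.668
top -0.108 153 z [-0.002  0.079  0.08   0.082  0.084] x 0.54 0.666
top -0.102 121 z [-0.003  0.08   0.081  0.084  0.087] x 0.541 0.666
top -0.096 142 z [0.001 0.081 0.083 0.084 0.088] x 0.54 0.667
top -0.09 110 z [0.005 0.082 0.085 0.086 0.091] x 0.542 0.665
top -0.084 139 z [0.006 0.084 0.085 0.087 0.09 ] x 0.542 0.667
top -0.078 88 z [0.083 0.086 0.086 0.088 0.091] x 0.568 0.666
top -0.072 1 z [0.102 0.102 0.102 0.102 0.102] x 0.665 0.665
top -0.066 3 z [0.006 0.006 0.006 0.007 0.008] x 0.542 0.547
```

All three bars are in the tray: crests at y ≈ -0.198, -0.163 and -0.133, z ≈ 0.033, with the trough floor clear. Lever at -0.27, on the stop. Now let it up slowly.

>>> carry_out([
  {"x": 0,"y": 0,"z": 3,"twist": 0},
  {"x": 0,"y": 1,"z": 7,"twist": 0},
  {"x": 0,"y": 1,"z": 12,"twist": 0},
  {"x": 0,"y": 2,"z": 17,"twist": 0},
  {"x": 0,"y": 2,"z": 22,"twist": 0},
  {"x": 0,"y": 3,"z": 27,"twist": 0},
  {"x": 0,"y": 3,"z": 32,"twist": 0},
  {"x": 0,"y": 4,"z": 37,"twist": 0},
  {"x": 0,"y": 5,"z": 42,"twist": 0},
  {"x": 0,"y": 5,"z": 47,"twist": 0},
])

```text
time_s: 10.22
eef_pos: [0.5074, 0.2084, 0.1366]
orientation: [-1.52, 1.57, -1.526]
contact_force: [-0.1, 0.3, 5.2]
grip_width: -0.001
```

>>> carry_out([
  {"x": 0,"y": 1,"z": 5,"twist": 0},
  {"x": 0,"y": 1,"z": 10,"twist": 0},
  {"x": 0,"y": 2,"z": 15,"twist": 0},
  {"x": 0,"y": 2,"z": 20,"twist": 0},
  {"x": 0,"y": 3,"z": 25,"twist": 0},
  {"x": 0,"y": 3,"z": 30,"twist": 0},
  {"x": 0,"y": 3,"z": 35,"twist": 0},
  {"x": 0,"y": 4,"z": 40,"twist": 0},
  {"x": 0,"y": 4,"z": 45,"twist": 0},
  {"x": 0,"y": 4,"z": 50,"twist": 0},
])

```text
time_s: 11.05
eef_pos: [0.5073, 0.2128, 0.1866]
orientation: [-2.786, 1.57, -2.792]
contact_force: [-0.2, -2.5, 3.8]
grip_width: 0.007
```

Run:
```python
from h import *
I,D=read_camera('scene');print(ang(D))
s=sense();print(s['time_s'],s['eef_pos'],s['contact_force'])
```

```text
0.0851051668905263
11.1 [0.50754158 0.21290394 0.18756079] [-2.62826787 -2.00609056  6.16227119]
```

>>> carry_out([
  {"x": 0,"y": -1,"z": 4,"twist": 0},
  {"x": 0,"y": -2,"z": 8,"twist": 0},
  {"x": 0,"y": -3,"z": 12,"twist": 0},
  {"x": 0,"y": -4,"z": 16,"twist": 0},
  {"x": 0,"y": -5,"z": 20,"twist": 0},
  {"x": 0,"y": -6,"z": 24,"twist": 0},
  {"x": 0,"y": -7,"z": 28,"twist": 0},
  {"x": 0,"y": -8,"z": 32,"twist": 0},
  {"x": 0,"y": -9,"z": 36,"twist": 0},
  {"x": 0,"y": -10,"z": 39,"twist": 0},
])

```text
time_s: 11.93
eef_pos: [0.5074, 0.2026, 0.2257]
orientation: [0.468, 1.571, 0.462]
contact_force: [0.8, 2.2, 5.4]
grip_width: 0.002
```

>>> carry_out([
  {"x": 0,"y": 0,"z": 2,"twist": 0},
  {"x": 0,"y": -1,"z": 4,"twist": 0},
  {"x": 0,"y": -2,"z": 6,"twist": 0},
  {"x": 0,"y": -2,"z": 8,"twist": 0},
  {"x": 0,"y": -3,"z": 10,"twist": 0},
  {"x": 0,"y": -4,"z": 12,"twist": 0},
  {"x": 0,"y": -5,"z": 14,"twist": 0},
  {"x": 0,"y": -5,"z": 15,"twist": 0},
  {"x": 0,"y": -5,"z": 16,"twist": 0},
  {"x": 0,"y": -6,"z": 17,"twist": 0},
])

```text
time_s: 12.77
eef_pos: [0.5073, 0.1967, 0.2422]
orientation: [-2.905, 1.571, -2.911]
contact_force: [0.4, 0.0, 3.3]
grip_width: 0.002
```

Run:
```python
from h import *
I,D=read_camera('scene');print(ang(D))
s=sense();print(s['time_s'],s['eef_pos'],s['contact_force'])
```

```text
0.28966329693302995
12.8167 [0.50734901 0.19670255 0.24240804] [-0.66840168 -0.45060246  4.62712013]
```

>>> carry_out([
  {"x": 0,"y": 0,"z": 1,"twist": 0},
  {"x": 0,"y": -1,"z": 2,"twist": 0},
  {"x": 0,"y": -1,"z": 3,"twist": 0},
  {"x": 0,"y": -2,"z": 4,"twist": 0},
  {"x": 0,"y": -2,"z": 5,"twist": 0},
  {"x": 0,"y": -2,"z": 6,"twist": 0},
  {"x": 0,"y": -3,"z": 7,"twist": 0},
  {"x": 0,"y": -3,"z": 8,"twist": 0},
  {"x": 0,"y": -3,"z": 9,"twist": 0},
  {"x": 0,"y": -4,"z": 10,"twist": 0},
])

```text
time_s: 13.65
eef_pos: [0.5073, 0.1927, 0.2522]
orientation: [-2.915, 1.57, -2.921]
contact_force: [0.2, 0.0, 2.9]
grip_width: 0.0
```

>>> carry_out([
  {"x": 0,"y": 0,"z": 1,"twist": 0},
  {"x": 0,"y": 0,"z": 1.5,"twist": 0},
  {"x": 0,"y": -1,"z": 2,"twist": 0},
  {"x": 0,"y": -1,"z": 2.5,"twist": 0},
  {"x": 0,"y": -1,"z": 3,"twist": 0},
  {"x": 0,"y": -1,"z": 3.5,"twist": 0},
  {"x": 0,"y": -2,"z": 4,"twist": 0},
  {"x": 0,"y": -2,"z": 4.5,"twist": 0},
  {"x": 0,"y": -2,"z": 5,"twist": 0},
  {"x": 0,"y": -2,"z": 5.5,"twist": 0},
])

```text
time_s: 14.48
eef_pos: [0.5074, 0.1906, 0.2577]
orientation: [-1.916, 1.57, -1.922]
contact_force: [-0.2, -1.7, 2.9]
grip_width: 0.001
```

Run:
```python
from h import *
I,D=read_camera('scene');print(ang(D))
s=sense();print(s['time_s'],s['eef_pos'],s['contact_force'])
```

```text
0.3466703966409123
14.5333 [0.50739292 0.19054579 0.2577826 ] [ 0.15884107 -2.61494811  2.85524793]
```

Nearly shut (0.347 of about 0.351), still in contact. Ease the last millimetres.

>>> carry_out([
  {"x": 0,"y": 0,"z": 0.4,"twist": 0},
  {"x": 0,"y": 0,"z": 0.8,"twist": 0},
  {"x": 0,"y": 0,"z": 1.2,"twist": 0},
  {"x": 0,"y": 0,"z": 1.6,"twist": 0},
  {"x": 0,"y": 0,"z": 2,"twist": 0},
  {"x": 0,"y": 0,"z": 2.4,"twist": 0},
  {"x": 0,"y": 0,"z": 2.8,"twist": 0},
  {"x": 0,"y": 0,"z": 3.2,"twist": 0},
  {"x": 0,"y": 0,"z": 3.6,"twist": 0},
  {"x": 0,"y": 0,"z": 4,"twist": 0},
])

```text
time_s: 15.37
eef_pos: [0.5073, 0.1909, 0.2617]
orientation: [2.53, 1.571, 2.524]
contact_force: [-0.5, -0.1, -0.7]
grip_width: 0.002
```

>>> carry_out([
  {"x": 0,"y": 0,"z": 1,"twist": 0},
  {"x": 0,"y": 0,"z": 2,"twist": 0},
  {"x": 0,"y": 0,"z": 3,"twist": 0},
  {"x": 0,"y": 0,"z": 4,"twist": 0},
  {"x": 0,"y": 0,"z": 6,"twist": 0},
  {"x": 0,"y": 0,"z": 10,"twist": 0},
  {"x": 0,"y": 0,"z": 18,"twist": 0},
  {"x": 0,"y": 0,"z": 30,"twist": 0},
  {"x": 0,"y": 0,"z": 45,"twist": 0},
  {"x": 0,"y": 0,"z": 60,"twist": 0},
])

```text
time_s: 16.2
eef_pos: [0.5072, 0.1907, 0.3229]
orientation: [1.411, 1.571, 1.406]
contact_force: [-0.2, 0.2, -0.8]
grip_width: 0.001
```

>>> carry_out([
  {"x": 0,"y": 0,"z": 15,"twist": 0},
  {"x": 0,"y": 0,"z": 30,"twist": 0},
  {"x": 0,"y": 0,"z": 40,"twist": 0},
  {"x": 0,"y": 0,"z": 40,"twist": 0},
  {"x": 0,"y": 0,"z": 40,"twist": 0},
])

```text
time_s: 16.62
eef_pos: [0.5077, 0.1909, 0.3622]
orientation: [0.401, 1.57, 0.395]
contact_force: [-0.2, -0.3, 0.2]
grip_width: 0.005
```

Run:
```python
from h import *
np.set_printoptions(precision=3,suppress=True)
for n in('scene','top'):
    I,D=read_camera(n);cv2.imwrite(f'pics/{n}9.png',cv2.resize(I[130:370,130:450,::-1],None,fx=2,fy=2));print(n,ang(D,n))
    for b in('tray','bottle','bar1','flap_edge'):
        for q in pinpoint(n,b)[:3]:
            a,c=q['location'];print(b,round(q['p'],2),round(a),round(c),w(n,a,c,med(D,a,c,1)))
s=sense();print(s['time_s'],s['eef_pos'],s['contact_force'])
```

```text
scene 0.35180631690752673
tray 0.93 261 228 [ 0.654 -0.129  0.157]
tray 0.39 329 203 [ 0.513 -0.059  0.199]
bottle 0.68 352 350 [0.671 0.193 0.082]
bar1 0.64 312 276 [0.63  0.015 0.108]
flap_edge 0.69 283 236 [ 0.639 -0.064  0.19 ]
top 0.3483692381247514
tray 0.7 396 246 [ 0.61  -0.223  0.003]
bottle 0.81 232 230 [0.627 0.167 0.116]
bar1 0.85 383 244 [ 0.612 -0.185  0.027]
flap_edge 0.73 358 239 [ 0.609 -0.116  0.106]
17.1167 [0.507 0.191 0.362] [ 0.327 -0.031 -0.116]
```

View pics/scene9.png

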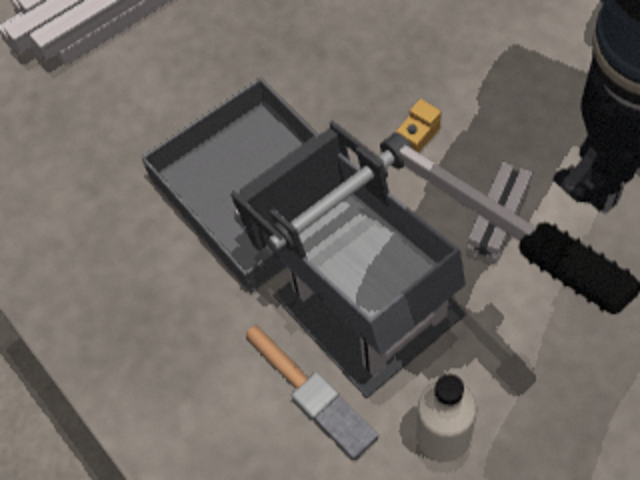

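View pics/top9.png

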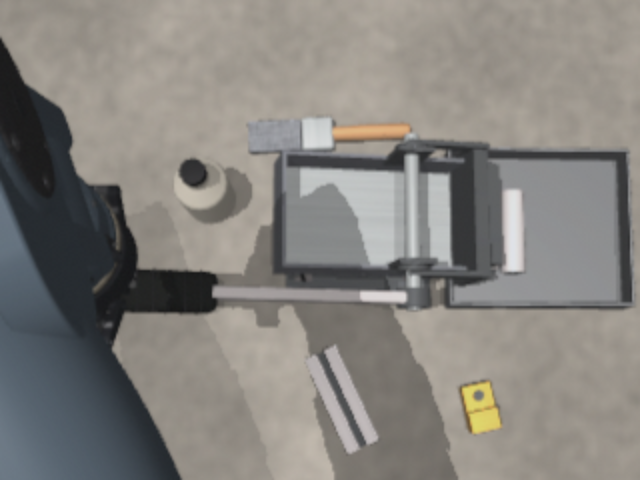

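The gate is shut, with the lever back at 0.35. The trough is empty, and a bar shows in the tray at top9 (512,230). The tool is clear of the grip and the bystanders have not moved. Handing in.

```bash
python3 -c "
from plant import *
print(sign_off())"
```

```text
the job is handed in; nothing more can be done
None
```

I pressed the lever to its stop with the closed fingertips, held it there while the bars ran out, then let it up slowly until the gate was shut. I signed off with about 17 s on the robot's clock.

- **Stop:** The lever measured 0.27 rad below level in both cameras. The force rose from about 5 N to 20 N there, and the tool would go no lower.
- **Bars:** With the gate held open, the depth images showed three bars lying in the tray and the trough floor clear to the lip. After closing, the trough was still empty. Only one bar shows in the last top view, because the flap hides the other two.
- **Closing:** Over the last stretch the grip rose at about 5 to 12 mm/s and stayed in contact until the flap seated. The lever reads 0.35 rad, the same as at the start, and there is no force on the tool, which is clear of the grip.
- **Bystanders:** In the pictures the tray, bottle, profile, stop block and brush are where they were. I checked only the tray and bottle by measurement, and only roughly.

**Disagreement:** The reported tool height was about 30 mm lower than where the tips touched the grip in the camera images. I never found the cause. From then on I set the press and release by the lever angle in the images and the measured force, not by the reported height.

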